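Tip the shower-set case onto its back and press the hand shower home

ROBOT

A 6-joint arm with a two-finger parallel gripper is mounted at the origin on the work surface. World frame = base frame: x ahead of the robot, y to its left, z up, the work surface at z = 0. Lengths are in mm, angles in rad, forces in N, time in s.
With the tool pointing down it reaches from about 350 to 875 mm from the base axis. Payload 4.2 kg.
Tool frame: the origin (TCP) lies midway between the tips of the shut fingers; the grasp point (between the pads) lies 19 mm behind it; z points along the fingers, y is the line along which they close (so a half turn about z gives the same grasp; the last joint's range is limited). The gripper opens to 85 mm and grips with 20 to 120 N. Pads are 22 mm wide; open, the fingers measure 114 mm over their backs; the gripper's body (76 mm by 85 mm) begins 54 mm behind the grasp point. The pads swing forward as they close: fully open they stand 13 mm farther back than shut.
Start: joints at [-0.855, 0.385, 0.008, 0, -1.194, -0.259], TCP at [275.685, -560.889, 231.312] pointing down, gripper open.
Joint ranges: [-3.14, 3.14], [-1.21, 2.06], [-1.07, 1.41], [-3.16, 2.05], [-2.99, -0.16], [-3.1, 3.1]. Speed limits (rad/s): [2.79, 2.79, 3.14, 3.14, 3.14, 3.14].

INTERFACE

Orientations are given as a unit quaternion [x, y, z, w].
In Python, from bench import arm gives the robot as it stands.
- The arm moves only by the tool send_rows, never from a script. Its argument "targets" is a list of rows, each an object of numbers: "gripper": the gripper command: -1 is fully open, 1 is shut, values between are in proportion; "x", "y", "z": the shift along the tool's x, y, z in cm; "ax", "ay", "az": the turn, a rotation vector about the tool's x, y, z in degrees. A call has 1 to 5 rows; each row shifts and turns the commanded pose from where the row before left it, along the tool's axes as they then stand; what a row does not reach is not made up. A row lasts 1/12 s, in which the tool goes at most 41.7 mm and 7.16 degrees, less where a joint would pass 70% of its speed; a pose out of reach is approached as far as the arm can. A call is refused whole if a number of a shift passes 4.17 or a number of a turn 7.16, either way. A call with a gripper value outside its range is refused whole. The fingers move at their own pace and stop on an object; the grip force is fixed at half the most. Time passes only in rows, so rows that do not move let the fingers close. It gives the time, the measured TCP pose, the force, the opening and the grip force at its end, in the units of the state.
- arm.read_state(): the state, without advancing time (a new reading comes with each control period).
- arm.get_image(name): name is "scene" or "top" or "wrist"; returns (picture, depth): 384x512x3 uint8, red, green, blue; 384x512 float32, mm along the optical axis (not along the pixel's ray), 0 where there is no reading.
- arm.camera_model(name): a dict with "fx", "fy", "cx", "cy" (pixels), "cam_to_world" (4x4, takes a point from camera to world coordinates). Camera axes: x right, y down, z forward; pixel columns grow to the right and rows downward; lengths in mm; the calibration is good to about 2 mm. A picture is of the moment at which its call begins: read the wrist's pose just before it. camera_model takes no time and is no camera call; for the wrist camera it gives the pose at the moment of the call.
- arm.job_done(): hands the job in; it is judged then, once.
Trained networks look in the newest picture that a camera, given by its name, has taken for a name from the list of things; names that differ only in an ending like _2 or _b are one class to them, and where a whole thing is asked for, a point or a joint stands for the part that bears it (a point fixed in the world has none). Each returns a list of dicts, best first, with "score" (0 to 1); they miss things now and then, are a little off and sometimes report something else, mostly with a low value. They report only what shows in the picture. A call takes as long as a camera call. They do not tell look-alikes from the thing itself.
- arm.boxes_of(camera, thing): "rect" ([left, top, width, height] in pixels, round what is visible of it).
The state is a dict: "clock": time; "joints": joint angles; "joint_vel": joint speeds; "joint_efforts": joint torques, N m; "position": TCP position; "ee_rot": TCP orientation; "contact_force": force on the tool from outside, world axes, zero at the start; "wrist_torque": the same for the moment, N m; "gripper_width": finger opening in mm; "grasp_force": force on a finger pad.
Only numpy, scipy, OpenCV 4.12 (cv2) and the standard library are available. Lean on these libraries where they do the work, as an engineer would, in place of code of your own. Each camera call takes 0.05 s, during which the arm holds its last target. There are 200 camera calls.

TASK

The blue presentation case stands on its end on the packing board: tip it over onto its back, across the two orange battens, so that its insert faces up. Then lay the chrome hand shower in its shaped cutout and press it fully home at both the head and the handle end, past the sprung ribs, firmly but without brute force; leave the other things on the bench as they are.

Things in the scene. Friction and masses are not known exactly. Their poses are not given: they have to be found in the camera images.
- board: fixed plywood packing board, 345 x 260 x 8 mm, with two orange battens across it, 240 x 30 mm, 10 mm high. Origin: underside of the board at the middle of the first batten's -x face. x runs from the first batten (0 to 30 mm) to the second (170 to 200 mm), z up. The case stands on the board, on the -x side of the first batten, which blocks its bottom edge.
- case: loose blue case, 0.9 kg, standing on end: 60 thick (x), 200 wide (y), 260 mm tall (z). Origin: centre of the end it stands on. Dark rigid insert flush in the -x face, plain back on +x. Its +x looks along the board's +x: pushing the top that way about 70 to 90 mm topples it over the batten. On its back on the battens, x points down, z along the board's x, insert face 78 mm above the bench.
- handset: chrome hand shower, 0.25 kg, lying flat: handle 24 mm wide, square head 70 x 70 mm, 200 mm long overall, 28 mm high all over, flat top, bottom edges chamfered 2 mm. Origin: underside, middle of the length, within 10 mm of the centre of mass. x along the handle to the head (handle -100 to 30, head 30 to 100 mm), z up. Seated, x lies along the case's z; its top is 10 mm above the insert face.
- handset_head (a point): point on the handset's underside under the centre of the head (handset x = +65 mm); its press point is 28 mm above it
- handset_end (a point): point on the handset's underside near the handle's end (handset x = -75 mm); its press point is 28 mm above it, marked with a small white patch
- pocket_head (a point): where handset_head lies when home, on the floor of the empty cutout (case frame: -12, 45, 195 mm; axes as the case's). The cutout is 18 mm deep, the handset's outline plus 1 mm all round: square for the head towards the case's +z end, 26 mm slot for the handle, 202 mm long along z, middle at z = 130 mm. The other packed parts are flush.
- pocket_end (a point): where handset_end lies when home (case frame: -12, 45, 55 mm). Here and at pocket_head two orange sprung ribs stand in from the cutout's sides, 2 mm too narrow a side for the handset, 3 to 15 mm below the face. Merely laid in, the handset rests on the ribs about 10 mm too high; each end takes about 5 to 20 N to go home. Pushing with more than 35 N may damage the fit.
- case_mid (a point): centre of the case's plain back (in the case's frame: 30, 0, 130 mm)
- carton_a: bystander: brown carton 100 x 150 x 70 mm, origin under its centre
- carton_b: bystander: white and green carton 100 x 140 x 50 mm, origin under its centre
- can: bystander: can, 66 mm across, 100 mm high, origin under its centre
- tape_roll: bystander: roll of tape lying flat, 100 mm across, 48 mm high, origin under its centre
- screwdriver: bystander: screwdriver lying on the bench
- mug: bystander: blue mug, 80 mm across, 90 mm high, origin under its centre
Mind the look-alikes: they are no part of the job. There is more than one size of the handset; the one meant has the size given above.

How it is judged:
By the outcome, as a careful person would: the job done as asked, in the order asked, and still so for the second after the job is handed in, with the robot touching nothing.
It also fails if it takes over 67 s, if anything falls off the work surface, if the arm or the gripper's body presses on something with over 40 N, if the wrist force passes 120 N, or if a joint passes its speed limit or range.

## Working session

There is one attempt and no reset: what is moved stays moved. The work goes in short steps, Python scripts to look and compute and a tool call to move; the robot and the scene stay as the last step left them, time stands still between calls to the robot, and variables do not carry over. Pictures are saved under pics/ and viewed, at most 10 in all, crops included, and the job is handed in when it is done.

Besides the shell and the picture viewer there is one more tool, called in YAML: its name, and indented under it one key for each argument. send_rows: Moves the arm, as the interface text tells. Its arguments: {"type":"object","properties":{"targets":{"type":"array"}},"required":["targets"]}

```bash
mkdir -p pics; ls; cat > h.py <<'E'
import numpy as np, cv2
from bench import arm
def look(n,save=None):
    im,d=arm.get_image(n); 
    if save: cv2.imwrite('pics/'+save,im[:,:,::-1])
    return im,d,arm.camera_model(n)
def world(d,m):
    v,u=np.mgrid[0:d.shape[0],0:d.shape[1]]
    P=np.stack([(u-m['cx'])/m['fx']*d,(v-m['cy'])/m['fy']*d,d],-1)
    T=np.array(m['cam_to_world']); W=P@T[:3,:3].T+T[:3,3]; W[d<=0]=np.nan
    return W
def row(dp,R):  # world shift mm -> tool cm
    return R.T@np.array(dp)/10
E
python3 - <<'E'
from h import *
a=look('top'); 
r={}
for t in ['case','handset','board','can','mug','handset_head','handset_end','case_mid']:
    print(t,[(b['rect'],round(b['score'],2)) for b in arm.boxes_of('top',t)][:4])
b=look('scene')
for t in ['case','handset']: print(t,[(b['rect'],round(b['score'],2)) for b in arm.boxes_of('scene',t)][:4])
cv2.imwrite('pics/a.png',np.hstack([a[0],b[0]])[:,:,::-1][:, :]) 
cv2.imwrite('pics/a1.png',cv2.resize(a[0],(800,600))[:,:,::-1]);cv2.imwrite('pics/b1.png',cv2.resize(b[0],(800,600))[:,:,::-1])
np.savez('t.npz',im=a[0],W=world(a[1],a[2]),im2=b[0],W2=world(b[1],b[2]))
print(arm.read_state())
E
```

```text
pics
case [([245.6, 147.6, 23.4, 60.3], 0.79)]
handset [([299.4, 223.9, 44.3, 22.9], 0.68), ([298.9, 185.1, 50.4, 20.2], 0.59)]
board [([180.8, 156.2, 88.3, 69.4], 0.58)]
can [([360.7, 228.6, 10.8, 14.6], 0.41)]
mug [([127.7, 240.3, 27.8, 25.9], 0.92), ([180.7, 154.2, 89.3, 70.4], 0.45)]
handset_head [([304.4, 227.6, 35.8, 16.2], 0.69), ([300.1, 188.5, 51.1, 18.4], 0.66)]
handset_end [([298.5, 185.0, 50.5, 20.1], 0.92), ([307.1, 224.9, 35.7, 24.1], 0.72)]
case_mid [([247.7, 149.8, 23.9, 57.7], 0.97)]
case [([225.9, 149.3, 37.0, 101.1], 0.85)]
handset [([160.5, 193.8, 56.3, 19.6], 0.85), ([363.4, 211.1, 60.2, 51.4], 0.68)]
{'clock': 0.6, 'joints': array([-8.55405720e-01,  3.84678308e-01,  7.88011430e-03, -1.96832495e-05,
       -1.19399202e+00, -2.58610309e-01]), 'joint_vel': array([-0.00032978, -0.00112866, -0.00066142, -0.00031643, -0.00086166,
       -0.00158942]), 'joint_efforts': array([ 7.68731134e-04, -3.91833401e+01,  1.88528967e+01,  4.18876603e+00,
       -3.88514800e-04,  5.50747586e-06]), 'position': array([ 275.68025278, -560.88020656,  231.3144587 ]), 'ee_rot': array([-2.26406244e-01,  9.74032963e-01,  1.58109536e-06,  9.51781883e-06]), 'contact_force': array([-0.21129998,  0.10390342,  0.60832985]), 'wrist_torque': array([ 0.00143554,  0.02303293, -0.00748787]), 'grasp_force': 0.0, 'gripper_width': 85.14903673592757}
```

View pics/a1.png

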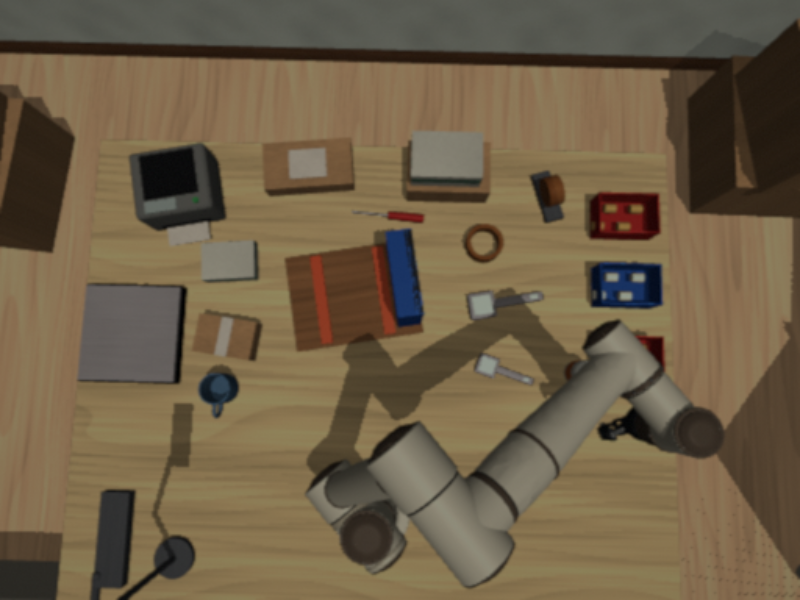

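View pics/b1.png

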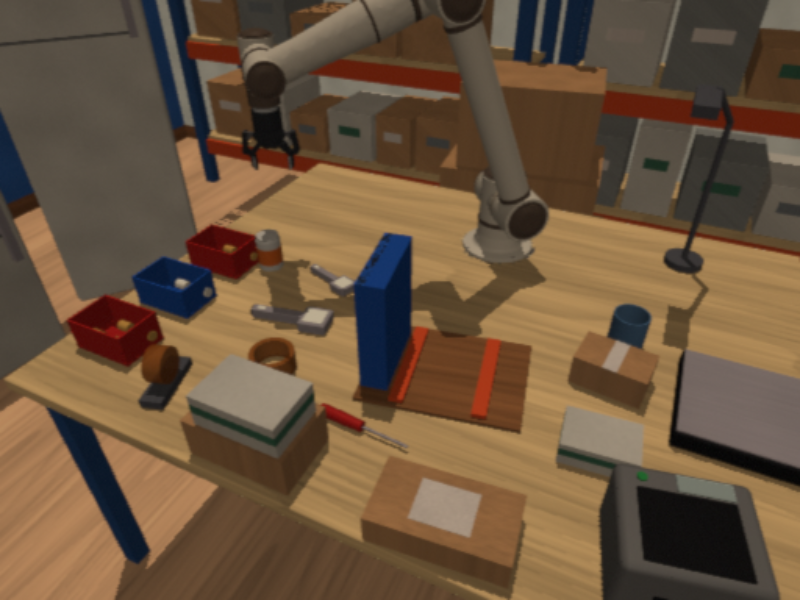

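Top view (800 px): the case is at (404,278), with the board running left towards world +y. There are two handset candidates: the upper one at (505,300), looking longer, and the lower one at (503,368). The first batten lies just left of the case. I'll measure both handsets.

```bash
python3 - <<'E'
from h import *
z=np.load('t.npz')
for n,im,W in (('top',z['im'],z['W']),('scene',z['im2'],z['W2'])):
    P=W.reshape(-1,3); C=im.reshape(-1,3).astype(int)
    def rect(m,name):
        mm=m.reshape(im.shape[:2]).astype(np.uint8)
        k,l,s,c=cv2.connectedComponentsWithStats(mm)
        for i in range(1,k):
            if s[i,4]>40:
                q=P[(l==i).ravel()]
                r=cv2.minAreaRect(q[:,:2].astype(np.float32))
                print(n,name,s[i].tolist(),'c',np.round(r[0],1),'size',np.round(r[1],1),'ang',round(r[2],1),'z',np.round(np.percentile(q[:,2],[5,50,95]),1), 'mean',q.mean(0).round(0))
    hs=cv2.cvtColor(im,cv2.COLOR_RGB2HSV).reshape(-1,3).astype(int)
    ws=(P[:,0]>300)&(P[:,0]<900)&(abs(P[:,1])<450)
    rect(ws&(P[:,2]>16)&(P[:,2]<45)&(hs[:,1]<90)&(P[:,1]<-50),'gray')
    rect(ws&(P[:,2]>235)&(P[:,2]<285)&(hs[:,0]>100)&(hs[:,0]<130),'casetop')
    rect(ws&(P[:,2]>7)&(P[:,2]<30)&(hs[:,0]<10)&(hs[:,1]>150)&(P[:,1]>-100),'orange')
E
```

```text
top gray [299, 186, 49, 19, 464] c [ 564.4 -342.2] size [ 70.2 201.2] ang 10.4 z [21.7 27.6 33.4] mean [ 559. -316.   28.]
top gray [304, 226, 37, 20, 264] c [ 377.4 -341.3] size [154.7  52.8] ang 73.0 z [17.4 21.5 27. ] mean [ 383. -322.   22.]
top casetop [247, 146, 24, 58, 922] c [590.8 -67. ] size [200.5  60.1] ang 9.8 z [263.3 267.9 271.9] mean [587. -66. 268.]
top orange [248, 136, 19, 6, 84] c [792.4 -59. ] size [77.4 20.8] ang 84.9 z [16.1 23.9 28.1] mean [791. -61.  23.]
top orange [238, 157, 15, 57, 428] c [590.4 -12.6] size [244.7  33.6] ang 10.2 z [ 9.8 18.  23.2] mean [588. -13.  17.]
top orange [198, 163, 15, 57, 433] c [558.1 155.2] size [241.3  33.6] ang 10.3 z [10.7 17.8 23.2] mean [558. 155.  18.]
scene gray [199, 169, 28, 17, 155] c [ 371.6 -338.7] size [155.   52.4] ang 67.7 z [16.6 19.7 22.6] mean [ 383. -321.   20.]
scene gray [161, 195, 53, 17, 432] c [ 568.2 -337.6] size [ 74.4 201.2] ang 15.4 z [18.  25.8 29. ] mean [ 563. -315.   25.]
scene gray [99, 232, 22, 22, 91] c [ 856.  -446.3] size [101.1  31. ] ang 17.4 z [16.3 18.5 21.8] mean [ 870. -437.   19.]
scene casetop [227, 149, 36, 45, 988] c [589.6 -65.8] size [204.5  61.2] ang 9.7 z [240.1 265.8 268.1] mean [611. -58. 262.]
scene orange [248, 209, 26, 49, 475] c [585.3 -14.9] size [247.   37.5] ang 10.2 z [ 8.9 16.2 19.1] mean [599. -10.  16.]
scene orange [301, 217, 20, 51, 486] c [555.6 153.8] size [243.8  33.9] ang 10.2 z [11.6 16.3 19. ] mean [569. 158.  16.]
scene orange [209, 260, 24, 16, 187] c [795.3 -58.1] size [83.2 21.4] ang 86.9 z [11.5 21.  25.3] mean [797. -57.  20.]
```

The upper handset (top pixels 299–348, 186–205, at world (564,-342)) measures 201 x 70 mm and 28 mm high, so it's the one meant. The lower one is 155 x 53 mm. Its head points along +y, nearly parallel to the board's x. I'll confirm this in a crop from the wrist camera before grasping. First I'll go behind the case to tip it over.

send_rows:
  targets:
    - {"gripper":1,"x":-3.43,"y":1.66}
    - {"gripper":1,"x":-3.43,"y":1.66}
    - {"gripper":1,"x":-3.43,"y":1.66}
    - {"gripper":1,"x":-3.43,"y":1.66}
    - {"gripper":1,"x":-3.43,"y":1.66}

```text
$.targets[0]: bad value
```

send_rows:
  targets:
    - {"gripper":1,"x":-3.43,"y":1.66}
    - {"gripper":1,"x":-3.43,"y":1.66}
    - {"gripper":1,"x":-3.43,"y":1.66}
    - {"gripper":1,"x":-3.43,"y":1.66}
    - {"gripper":1,"x":-3.43,"y":1.66}

```text
$.targets[0]: bad value
```

send_rows:
  targets:
    - {"gripper":1,"x":-3.43,"y":1.66}
    - {"gripper":1,"x":-3.43,"y":1.66}
    - {"gripper":1,"x":-3.43,"y":1.66}
    - {"gripper":1,"az":-7.1}
    - {"gripper":1,"az":-7.1}

```text
$.targets[0]: bad value
```

send_rows:
  targets:
    - {"gripper":1,"az":-7.1}
    - {"gripper":1,"az":-7.1}
    - {"gripper":1,"az":-7.1}
    - {"gripper":1,"az":-7.1}
    - {"gripper":1,"az":-7.1}

```text
$.targets[0]: bad value
```

send_rows:
  targets:
    - {"gripper":1,"az":-7.1}
    - {"gripper":1,"az":-7.1}
    - {"gripper":1,"az":-7.1}
    - {"gripper":1,"az":-3.2}
    - {"gripper":1}

```text
$.targets[0]: bad value
```

All the calls were refused as a bad value. The rows may need every key, so I'll try one full row.

send_rows:
  targets:
    - {"gripper":1.0,"x":-3.43,"y":1.66,"z":0,"ax":0,"ay":0,"az":0}

```text
clock: 0.68
position: [296.8, -533.8, 230.8]
ee_rot: [-0.224, 0.975, -0.0, -0.001]
contact_force: [1.9, -0.5, -0.1]
gripper_width: 75.6
grasp_force: 0.0
```

send_rows:
  targets:
    - {"gripper":1,"x":-3.43,"y":1.66,"z":0,"ax":0,"ay":0,"az":0}
    - {"gripper":1,"x":-3.43,"y":1.66,"z":0,"ax":0,"ay":0,"az":0}
    - {"gripper":1,"x":-3.43,"y":1.66,"z":0,"ax":0,"ay":0,"az":0}
    - {"gripper":1,"x":-3.43,"y":1.66,"z":0,"ax":0,"ay":0,"az":0}
    - {"gripper":1,"x":-3.43,"y":1.66,"z":0,"ax":0,"ay":0,"az":0}

```text
clock: 1.1
position: [417.3, -379.2, 231.6]
ee_rot: [-0.226, 0.974, -0.0, 0.0]
contact_force: [-0.7, -0.4, 0.7]
gripper_width: 12.1
grasp_force: 0.0
```

send_rows:
  targets:
    - {"gripper":1,"x":-3.43,"y":1.66,"z":0,"ax":0,"ay":0,"az":0}
    - {"gripper":1,"x":-3.43,"y":1.66,"z":0,"ax":0,"ay":0,"az":0}
    - {"gripper":1,"x":-3.43,"y":1.66,"z":0,"ax":0,"ay":0,"az":0}
    - {"gripper":1,"x":-3.43,"y":1.66,"z":0,"ax":0,"ay":0,"az":0}
    - {"gripper":1,"x":-3.43,"y":1.66,"z":0,"ax":0,"ay":0,"az":0}

```text
clock: 1.52
position: [534.7, -228.9, 231.7]
ee_rot: [-0.227, 0.974, -0.0, 0.0]
contact_force: [0.7, -0.5, 0.8]
gripper_width: 0.3
grasp_force: 0.0
```

send_rows:
  targets:
    - {"gripper":1,"x":-3.43,"y":1.66,"z":0,"ax":0,"ay":0,"az":0}
    - {"gripper":1,"x":0,"y":0,"z":0,"ax":0,"ay":0,"az":-7.1}
    - {"gripper":1,"x":0,"y":0,"z":0,"ax":0,"ay":0,"az":-7.1}
    - {"gripper":1,"x":0,"y":0,"z":0,"ax":0,"ay":0,"az":-7.1}
    - {"gripper":1,"x":0,"y":0,"z":0,"ax":0,"ay":0,"az":-7.1}

```text
clock: 1.93
position: [557.5, -200.0, 231.3]
ee_rot: [-0.462, 0.887, 0.0, -0.0]
contact_force: [0.8, 0.9, 0.6]
gripper_width: -0.1
grasp_force: 0.0
```

send_rows:
  targets:
    - {"gripper":1,"x":0,"y":0,"z":0,"ax":0,"ay":0,"az":-7.1}
    - {"gripper":1,"x":0,"y":0,"z":0,"ax":0,"ay":0,"az":-7.1}
    - {"gripper":1,"x":0,"y":0,"z":0,"ax":0,"ay":0,"az":-7.1}
    - {"gripper":1,"x":0,"y":0,"z":0,"ax":0,"ay":0,"az":-7.1}
    - {"gripper":1,"x":0,"y":0,"z":0,"ax":0,"ay":0,"az":-7.1}

```text
clock: 2.35
position: [557.2, -200.6, 231.4]
ee_rot: [0.71, -0.704, 0.0, -0.0]
contact_force: [-0.9, -0.3, -0.1]
gripper_width: -0.4
grasp_force: 0.0
```

send_rows:
  targets:
    - {"gripper":1,"x":0,"y":0,"z":0,"ax":0,"ay":0,"az":-7.1}
    - {"gripper":1,"x":0,"y":0,"z":0,"ax":0,"ay":0,"az":-3.2}
    - {"gripper":1,"x":0,"y":0,"z":0,"ax":0,"ay":0,"az":0}

```text
clock: 2.6
position: [557.2, -200.6, 231.4]
ee_rot: [0.768, -0.64, 0.0, -0.0]
contact_force: [-0.3, -0.3, -0.2]
gripper_width: -0.3
grasp_force: 0.0
```

send_rows:
  targets:
    - {"gripper":1,"x":-2.5,"y":-2.86,"z":0,"ax":0,"ay":0,"az":0}
    - {"gripper":1,"x":-2.5,"y":-2.86,"z":0,"ax":0,"ay":0,"az":0}
    - {"gripper":1,"x":-2,"y":0,"z":0,"ax":0,"ay":0,"az":0}
    - {"gripper":1,"x":-1,"y":0,"z":0,"ax":0,"ay":0,"az":0}
    - {"gripper":1,"x":-1,"y":0,"z":0,"ax":0,"ay":0,"az":0}

```text
clock: 3.02
position: [597.4, -101.2, 231.5]
ee_rot: [0.768, -0.64, 0.0, 0.0]
contact_force: [1.5, -1.1, 1.3]
gripper_width: 0.1
grasp_force: 0.7
```

send_rows:
  targets:
    - {"gripper":1,"x":-1,"y":0,"z":0,"ax":0,"ay":0,"az":0}
    - {"gripper":1,"x":-1,"y":0,"z":0,"ax":0,"ay":0,"az":0}
    - {"gripper":1,"x":-1,"y":0,"z":0,"ax":0,"ay":0,"az":0}
    - {"gripper":1,"x":-1,"y":0,"z":0,"ax":0,"ay":0,"az":0}

```text
clock: 3.35
position: [589.5, -61.9, 231.5]
ee_rot: [0.768, -0.641, -0.0, -0.0]
contact_force: [-0.5, 0.7, 0.4]
gripper_width: -0.2
grasp_force: 0.1
```

send_rows:
  targets:
    - {"gripper":1,"x":-0.8,"y":0,"z":0,"ax":0,"ay":0,"az":0}
    - {"gripper":1,"x":-0.8,"y":0,"z":0,"ax":0,"ay":0,"az":0}
    - {"gripper":1,"x":-0.8,"y":0,"z":0,"ax":0,"ay":0,"az":0}
    - {"gripper":1,"x":-0.8,"y":0,"z":0,"ax":0,"ay":0,"az":0}
    - {"gripper":1,"x":-0.8,"y":0,"z":0,"ax":0,"ay":0,"az":0}

```text
clock: 3.77
position: [582.7, -22.3, 231.2]
ee_rot: [0.768, -0.64, -0.0, 0.0]
contact_force: [0.0, -0.0, 0.1]
gripper_width: -0.2
grasp_force: 0.0
```

send_rows:
  targets:
    - {"gripper":1,"x":-0.5,"y":0,"z":0,"ax":0,"ay":0,"az":0}
    - {"gripper":1,"x":0,"y":0,"z":0,"ax":0,"ay":0,"az":0}
    - {"gripper":1,"x":0,"y":0,"z":0,"ax":0,"ay":0,"az":0}
    - {"gripper":1,"x":0,"y":0,"z":0,"ax":0,"ay":0,"az":0}
    - {"gripper":1,"x":0,"y":0,"z":0,"ax":0,"ay":0,"az":0}

```text
clock: 4.18
position: [582.0, -18.4, 231.3]
ee_rot: [0.768, -0.64, 0.0, 0.0]
contact_force: [-0.4, 0.0, -0.2]
gripper_width: -0.3
grasp_force: 0.0
```

```bash
python3 - <<'E'
from h import *
im,d,m=look('scene')
cv2.imwrite('pics/c.png',cv2.resize(im[100:320,120:420],(800,586),interpolation=cv2.INTER_CUBIC)[:,:,::-1])
E
```

```text
(no output)
```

View pics/c.png

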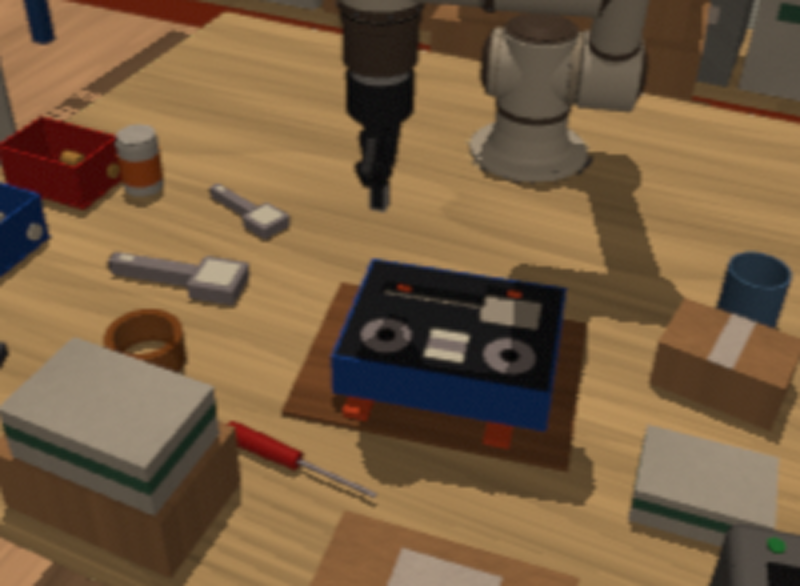

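The case lies on its back across both battens with its insert up. The cutout is on the robot side at about (460,300), head end to the right. I'll take wrist looks at the case and then at the handset.

send_rows:
  targets:
    - {"gripper":-1,"x":0,"y":0,"z":-4,"ax":0,"ay":0,"az":0}
    - {"gripper":-1,"x":0,"y":2,"z":-4,"ax":0,"ay":0,"az":0}
    - {"gripper":-1,"x":-3,"y":2,"z":-4,"ax":0,"ay":0,"az":0}
    - {"gripper":-1,"x":-3,"y":0,"z":-2,"ax":0,"ay":0,"az":0}
    - {"gripper":-1,"x":0,"y":0,"z":0,"ax":0,"ay":0,"az":0}

```text
clock: 4.65
position: [539.8, 30.3, 365.9]
ee_rot: [0.769, -0.639, 0.004, -0.005]
contact_force: [0.1, -0.8, 1.1]
gripper_width: 60.8
grasp_force: 0.0
```

```bash
python3 - <<'E'
from h import *
im,d,m=look('wrist'); np.savez('w1.npz',im=im,W=world(d,m),d=d,**{k:np.array(v) for k,v in m.items()})
a=look('top'); np.savez('t2.npz',im=a[0],W=world(a[1],a[2]))
cv2.imwrite('pics/d.png',im[:,:,::-1])
W=world(d,m); P=W.reshape(-1,3)
print(m['cam_to_world'],m['fx'])
for n,W in (('w',W),('t',world(a[1],a[2]))):
    P=W.reshape(-1,3); q=P[(P[:,2]>70)&(P[:,2]<90)&(abs(P[:,0]-575)<170)&(P[:,1]>-120)&(P[:,1]<260)]
    print(n,len(q),cv2.minAreaRect(q[:,:2].astype(np.float32)),np.median(q[:,2]))
E
```

```text
[[-9.83156814e-01 -1.78029472e-01 -4.13302084e-02  5.50447994e+02]
 [-1.82560217e-01  9.45944234e-01  2.68069532e-01 -3.93362236e+01]
 [-8.62820479e-03  2.71099639e-01 -9.62512618e-01  5.06034399e+02]
 [ 0.00000000e+00  0.00000000e+00  0.00000000e+00  1.00000000e+00]] 270.6053587940306
w 15611 ((561.13427734375, 73.45826721191406), (200.72482299804688, 260.6984558105469), 10.826664924621582) 75.51622580582261
t 1485 ((564.5731201171875, 78.12754821777344), (200.71304321289062, 260.3650207519531), 11.142012596130371) 77.93547295595613
```

View pics/d.png

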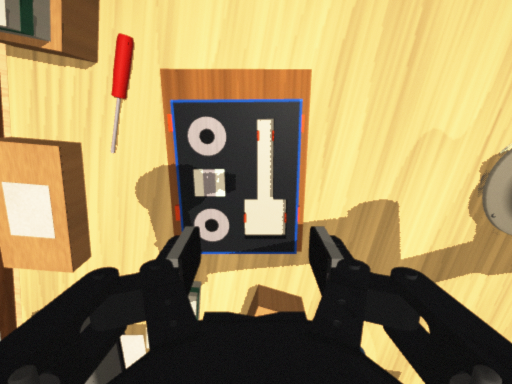

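Wrist view: the case is level, with the cutout head at (265,217) and its slot running up to (265,120). The ribs show orange. I'll take settled measurements of the cutout.

```bash
cat >> h.py <<'E'
def fit(mask,W,name,L):
    """pose of a T-shape (head+handle): centre of minAreaRect, long axis, widths"""
    k,l,s,c=cv2.connectedComponentsWithStats(mask.astype(np.uint8)); i=1+np.argmax(s[1:,4])
    q=W[l==i]; q=q[~np.isnan(q[:,0])]; z=np.median(q[:,2])
    r=cv2.minAreaRect(q[:,:2].astype(np.float32)); b=cv2.boxPoints(r)
    e=[b[1]-b[0],b[2]-b[1]]; e=max(e,key=np.linalg.norm); a=e/np.linalg.norm(e)
    if a[1]<0: a=-a
    t=(q[:,:2]-r[0])@a; n=np.array([a[1],-a[0]]); w=(q[:,:2]-r[0])@n
    for _ in range(2):
        # refine axis using the per-slice mid-lines
        ts=np.arange(-85,20,10); mid=[(w[(t>x)&(t<x+10)].max()+w[(t>x)&(t<x+10)].min())/2 for x in ts if ((t>x)&(t<x+10)).sum()>5]
    p=np.polyfit(ts[:len(mid)]+5,mid,1)
    print(name,s[i].tolist(),'c',np.round(r[0],1),'size',np.round(r[1],1),'yaw',round(np.degrees(np.arctan2(a[1],a[0])),2),'z',round(float(z),1),'handle midline slope deg, off',np.round([np.degrees(np.arctan(p[0])),p[1]],2))
    return r,a
E
python3 - <<'E'
from h import *
print(arm.read_state()['position'],arm.read_state()['ee_rot'])
im,d,m=look('wrist'); W=world(d,m); np.savez('w2.npz',im=im,W=W)
P=W
box=(W[:,:,2]>50)&(W[:,:,2]<95)&(np.abs(W[:,:,0]-563)<160)&(np.abs(W[:,:,1]-75)<170)
r=cv2.minAreaRect(W[(W[:,:,2]>70)&box][:,:2].astype(np.float32));print(r,np.median(W[(W[:,:,2]>70)&box][:,2]))
hs=im.max(2)
mask=box&(hs>140); mask[:, :235]=0
fit(mask,W,'pocket',202)
fit(box&(W[:,:,2]<68)&(np.arange(512)[None]>235)&(np.arange(512)[None]<292),W,'pocket depth',202)
print(W[150,230],W[160,265],W[217,265])
E
```

```text
[538.7756876   28.68037005 360.55091807] [ 7.68522563e-01 -6.39821462e-01  4.60933713e-04 -1.16399880e-03]
((562.1126708984375, 73.7088394165039), (200.7528839111328, 260.6463623046875), 10.822093963623047) 77.12544155729455
pocket [241, 120, 43, 117, 2725] c [518.1  65.8] size [ 71.7 201.2] yaw 100.4 z 59.8 handle midline slope deg, off [-0.82  0.36]
pocket depth [242, 120, 43, 119, 2804] c [517.4  65.8] size [ 72.1 201.5] yaw 100.72 z 59.8 handle midline slope deg, off [-0.21  0.09]
[578.56064133  20.53377437  77.52879711] [520.40652619  28.96566635  59.3787925 ] [501.1070915  127.96568627  58.45779541]
```

send_rows:
  targets:
    - {"gripper":-1,"x":4.1,"y":0.28,"z":0.4,"ax":0,"ay":0,"az":0}
    - {"gripper":-1,"x":4.1,"y":0.28,"z":0.4,"ax":0,"ay":0,"az":0}
    - {"gripper":-1,"x":4.1,"y":0.28,"z":0.4,"ax":0,"ay":0,"az":0}
    - {"gripper":-1,"x":4.1,"y":0.28,"z":0.4,"ax":0,"ay":0,"az":0}
    - {"gripper":-1,"x":4.1,"y":0.28,"z":0.4,"ax":0,"ay":0,"az":0}

```text
clock: 5.22
position: [561.3, -178.8, 337.3]
ee_rot: [0.768, -0.641, -0.002, 0.001]
contact_force: [1.0, 1.2, 0.1]
gripper_width: 84.9
grasp_force: 0.0
```

send_rows:
  targets:
    - {"gripper":-1,"x":4.1,"y":0.28,"z":0.4,"ax":0,"ay":0,"az":0}
    - {"gripper":-1,"x":4.1,"y":0.28,"z":0.4,"ax":0,"ay":0,"az":0}
    - {"gripper":-1,"x":4.1,"y":0.28,"z":0.4,"ax":0,"ay":0,"az":0}
    - {"gripper":-1,"x":4.1,"y":0.28,"z":0.4,"ax":0,"ay":0,"az":0}
    - {"gripper":-1,"x":4.1,"y":0.28,"z":0.4,"ax":0,"ay":0,"az":0}

```text
clock: 5.63
position: [584.0, -383.4, 316.7]
ee_rot: [0.768, -0.641, -0.002, 0.001]
contact_force: [1.7, 0.5, 0.3]
gripper_width: 85.6
grasp_force: 0.0
```

send_rows:
  targets:
    - {"gripper":-1,"x":0,"y":0,"z":0,"ax":0,"ay":0,"az":0}
    - {"gripper":-1,"x":0,"y":0,"z":0,"ax":0,"ay":0,"az":0}
    - {"gripper":-1,"x":0,"y":0,"z":0,"ax":0,"ay":0,"az":0}

```text
clock: 5.88
position: [584.3, -381.2, 317.1]
ee_rot: [0.768, -0.641, -0.002, 0.001]
contact_force: [1.2, 0.2, 0.5]
gripper_width: 85.5
grasp_force: 0.0
```

```bash
python3 - <<'E'
from h import *
print(arm.read_state()['position'],arm.read_state()['ee_rot'])
im,d,m=look('wrist'); W=world(d,m); np.savez('w3.npz',im=im,W=W)
print([(b['rect'],round(b['score'],2)) for b in arm.boxes_of('wrist','handset')])
u=np.arange(512)[None]; v=np.arange(384)[:,None]
box=(W[:,:,2]>18)&(W[:,:,2]<45)&(np.abs(W[:,:,0]-564)<80)&(np.abs(W[:,:,1]+340)<130)
r,a=fit(box,W,'handset',200)
cv2.imwrite('pics/e.png',cv2.resize(im[40:280,140:460],(800,600),interpolation=cv2.INTER_CUBIC)[:,:,::-1])
E
```

```text
[ 584.30951199 -381.22519682  317.13477718] [ 7.67531044e-01 -6.41008658e-01 -1.90955318e-03  5.92592484e-04]
[([336.0, 158.3, 65.5, 81.7], 0.87), ([240.9, 114.3, 43.1, 118.5], 0.56)]
handset [243, 119, 41, 118, 2732] c [ 562.1 -345.9] size [ 68.9 198.6] yaw 99.73 z 29.6 handle midline slope deg, off [-0.57  1.8 ]
```

View pics/e.png

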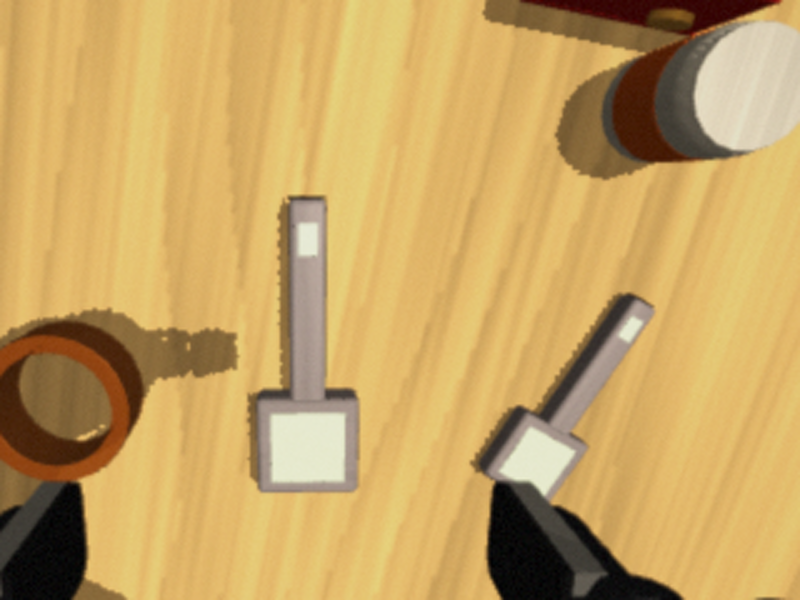

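Crop confirms it: the target is the left handset, head at (307,440), white patch at (307,238). The right one at (540,420) is the small look-alike. I'll go down and grasp the handle at mid-length.

send_rows:
  targets:
    - {"gripper":-1,"x":-2.02,"y":0.7,"z":3.4,"ax":0,"ay":0,"az":0}
    - {"gripper":-1,"x":-2.02,"y":0.73,"z":3.4,"ax":0,"ay":0,"az":0}
    - {"gripper":-1,"x":0,"y":0,"z":4.1,"ax":0,"ay":0,"az":0}
    - {"gripper":-1,"x":0,"y":0,"z":4.1,"ax":0,"ay":0,"az":0}
    - {"gripper":-1,"x":0,"y":0,"z":4.1,"ax":0,"ay":0,"az":0}

```text
clock: 6.4
position: [564.1, -341.3, 129.0]
ee_rot: [0.769, -0.639, 0.002, -0.001]
contact_force: [1.8, -0.1, 0.1]
gripper_width: 85.0
grasp_force: 0.0
```

send_rows:
  targets:
    - {"gripper":-1,"x":0,"y":0,"z":4.1,"ax":0,"ay":0,"az":0}
    - {"gripper":-1,"x":0,"y":0,"z":3,"ax":0,"ay":0,"az":0}
    - {"gripper":-1,"x":0,"y":0,"z":0,"ax":0,"ay":0,"az":0}
    - {"gripper":-1,"x":0,"y":0,"z":0,"ax":0,"ay":0,"az":0}

```text
clock: 6.73
position: [563.6, -342.1, 57.2]
ee_rot: [0.769, -0.639, -0.001, 0.001]
contact_force: [-0.6, -0.5, 0.8]
gripper_width: 85.5
grasp_force: 0.0
```

```bash
python3 - <<'E'
from h import *
s=arm.read_state();print(s['position'],s['ee_rot'],s['contact_force'])
im,d,m=look('wrist'); W=world(d,m); np.savez('w4.npz',im=im,W=W)
cv2.imwrite('pics/f.png',im[:,:,::-1])
E
```

```text
[ 563.58963598 -342.07638947   57.23378669] [ 7.68823936e-01 -6.39459382e-01 -9.75462264e-04  7.09234361e-04] [-0.55832469 -0.50890828  0.76424028]
```

View pics/f.png

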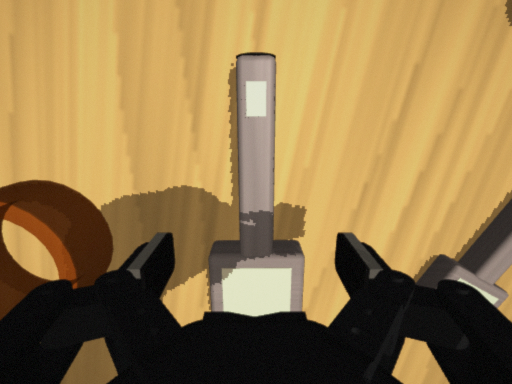

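The handle is centred laterally (column 256) with open fingers either side. I'll go down and close.

send_rows:
  targets:
    - {"gripper":-1,"x":0,"y":0,"z":1.6,"ax":0,"ay":0,"az":0}
    - {"gripper":-1,"x":0,"y":0,"z":1.6,"ax":0,"ay":0,"az":0}
    - {"gripper":-1,"x":0,"y":0,"z":1.4,"ax":0,"ay":0,"az":0}
    - {"gripper":-1,"x":0,"y":0,"z":0,"ax":0,"ay":0,"az":0}

```text
clock: 7.12
position: [564.3, -342.8, 12.5]
ee_rot: [0.768, -0.64, 0.001, -0.0]
contact_force: [-0.2, -0.6, -0.5]
gripper_width: 85.7
grasp_force: 0.0
```

send_rows:
  targets:
    - {"gripper":1,"x":0,"y":0,"z":0,"ax":0,"ay":0,"az":0}
    - {"gripper":1,"x":0,"y":0,"z":0,"ax":0,"ay":0,"az":0}
    - {"gripper":1,"x":0,"y":0,"z":0,"ax":0,"ay":0,"az":0}
    - {"gripper":1,"x":0,"y":0,"z":0,"ax":0,"ay":0,"az":0}
    - {"gripper":1,"x":0,"y":0,"z":0,"ax":0,"ay":0,"az":0}

```text
clock: 7.53
position: [564.2, -343.3, 12.7]
ee_rot: [0.768, -0.64, 0.001, -0.0]
contact_force: [-0.9, -1.2, 1.6]
gripper_width: 25.6
grasp_force: 1.2
```

send_rows:
  targets:
    - {"gripper":1,"x":0,"y":0,"z":0,"ax":0,"ay":0,"az":0}
    - {"gripper":1,"x":0,"y":0,"z":0,"ax":0,"ay":0,"az":0}
    - {"gripper":1,"x":0,"y":0,"z":0,"ax":0,"ay":0,"az":0}

```text
clock: 7.78
position: [564.4, -343.4, 12.8]
ee_rot: [0.768, -0.64, 0.001, -0.0]
contact_force: [-1.8, 1.3, 5.5]
gripper_width: 22.5
grasp_force: 61.8
```

Gripped at 62 N. I'll lift and check the hold.

send_rows:
  targets:
    - {"gripper":1,"x":0,"y":0,"z":-1,"ax":0,"ay":0,"az":0}
    - {"gripper":1,"x":0,"y":0,"z":-3,"ax":0,"ay":0,"az":0}
    - {"gripper":1,"x":0,"y":0,"z":-3.5,"ax":0,"ay":0,"az":0}
    - {"gripper":1,"x":0,"y":0,"z":-3.5,"ax":0,"ay":0,"az":0}
    - {"gripper":1,"x":0,"y":0,"z":-3,"ax":0,"ay":0,"az":0}

```text
clock: 8.2
position: [563.5, -343.1, 153.4]
ee_rot: [0.768, -0.64, -0.0, -0.0]
contact_force: [1.4, 0.8, -2.3]
gripper_width: 22.4
grasp_force: 60.8
```

send_rows:
  targets:
    - {"gripper":1,"x":0,"y":0,"z":0,"ax":0,"ay":0,"az":0}
    - {"gripper":1,"x":0,"y":0,"z":0,"ax":0,"ay":0,"az":0}
    - {"gripper":1,"x":0,"y":0,"z":0,"ax":0,"ay":0,"az":0}

```text
clock: 8.45
position: [562.6, -342.4, 150.2]
ee_rot: [0.768, -0.641, -0.002, -0.0]
contact_force: [-1.1, 0.0, -2.8]
gripper_width: 22.2
grasp_force: 60.8
```

```bash
python3 - <<'E'
from h import *
from scipy.spatial.transform import Rotation as Ro
s=arm.read_state();p=s['position'];R=Ro.from_quat(s['ee_rot']).as_matrix();print(p,s['ee_rot'],s['contact_force'],s['gripper_width'])
im,d,m=look('wrist'); W=world(d,m); np.savez('w5.npz',im=im,W=W)
cv2.imwrite('pics/g.png',im[:,:,::-1])
T=(W-p)@R   # tool frame
k=(np.abs(T[:,:,2]+15)<25)&(np.abs(T[:,:,1])<25)&(T[:,:,0]>15)&(T[:,:,0]<130)
q=T[k]; q=q[q[:,2]<np.median(q[:,2])+6]
print(len(q),'end x',np.percentile(q[:,0],[0,1,99,100]))
for x in range(25,110,15):
    g=q[(q[:,0]>x)&(q[:,0]<x+15)]
    if len(g): print(x+7,'y',g[:,1].min().round(2),g[:,1].max().round(2),'z',np.median(g[:,2]).round(2))
E
```

```text
[ 562.6314489  -342.39784513  150.16259626] [ 7.67885659e-01 -6.40585037e-01 -1.55718745e-03 -2.27886308e-05] [-1.05648261  0.03655586 -2.7963568 ] 22.234875643666
9558 end x [ 15.00100271  16.13750215 101.9815303  103.15205957]
32 y -11.31 12.59 z -14.62
47 y -11.6 12.43 z -14.63
62 y -11.6 12.43 z -14.62
77 y -11.64 12.41 z -14.84
92 y -11.69 12.26 z -14.5
107 y -10.43 10.35 z -12.36
```

View pics/g.png

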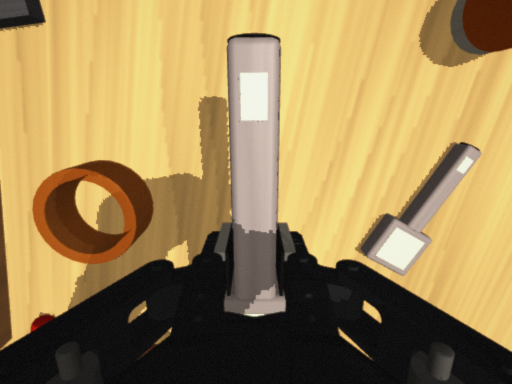

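Handset held level. In the tool frame its end is at x=102.5 and it's centred within 0.4 mm. I'll carry it over the cutout.

send_rows:
  targets:
    - {"gripper":1,"x":-3,"y":-0.27,"z":0,"ax":0,"ay":0,"az":-0.3}
    - {"gripper":1,"x":-3.9,"y":-0.27,"z":0,"ax":0,"ay":0,"az":0}
    - {"gripper":1,"x":-3.9,"y":-0.27,"z":0,"ax":0,"ay":0,"az":0}
    - {"gripper":1,"x":-3.9,"y":-0.27,"z":0,"ax":0,"ay":0,"az":0}
    - {"gripper":1,"x":-3.9,"y":-0.27,"z":0,"ax":0,"ay":0,"az":0}

```text
clock: 8.92
position: [541.0, -156.2, 149.2]
ee_rot: [0.769, -0.639, -0.002, 0.001]
contact_force: [0.9, 0.2, -2.9]
gripper_width: 22.9
grasp_force: 60.7
```

send_rows:
  targets:
    - {"gripper":1,"x":-3.9,"y":-0.27,"z":0,"ax":0,"ay":0,"az":0}
    - {"gripper":1,"x":-3.9,"y":-0.27,"z":0,"ax":0,"ay":0,"az":0}
    - {"gripper":1,"x":-3.9,"y":-0.27,"z":0,"ax":0,"ay":0,"az":0}
    - {"gripper":1,"x":-3.9,"y":-0.27,"z":0,"ax":0,"ay":0,"az":0}
    - {"gripper":1,"x":-3.9,"y":-0.27,"z":0,"ax":0,"ay":0,"az":0}

```text
clock: 9.33
position: [518.1, 37.7, 149.7]
ee_rot: [0.77, -0.638, -0.001, 0.002]
contact_force: [0.5, 0.9, -2.7]
gripper_width: 22.6
grasp_force: 60.7
```

send_rows:
  targets:
    - {"gripper":1,"x":-3.07,"y":-0.24,"z":0,"ax":0,"ay":0,"az":0}
    - {"gripper":1,"x":0,"y":0,"z":1.5,"ax":0,"ay":0,"az":0}
    - {"gripper":1,"x":0,"y":0,"z":0,"ax":0,"ay":0,"az":0}
    - {"gripper":1,"x":0,"y":0,"z":0,"ax":0,"ay":0,"az":0}
    - {"gripper":1,"x":0,"y":0,"z":0,"ax":0,"ay":0,"az":0}

```text
clock: 9.75
position: [516.2, 66.1, 135.8]
ee_rot: [0.77, -0.639, -0.0, 0.001]
contact_force: [1.3, 0.3, -2.9]
gripper_width: 22.6
grasp_force: 60.6
```

```bash
cat > hov.py <<'E'
from h import *
from scipy.spatial.transform import Rotation as Ro
import sys
s=arm.read_state();p=s['position'];R=Ro.from_quat(s['ee_rot']).as_matrix();print(p.round(2),s['ee_rot'].round(4),s['contact_force'].round(1))
print('toolx yaw+180',np.degrees(np.arctan2(-R[1,0],-R[0,0])))
im,d,m=look('wrist'); W=world(d,m); np.savez(sys.argv[1]+'.npz',im=im,W=W)
T=(W-p)@R
k=(np.abs(T[:,:,2]+15)<5)&(np.abs(T[:,:,1])<25)&(T[:,:,0]>15)&(T[:,:,0]<130); q=T[k]
print('held end x',np.percentile(q[:,0],99.5),'y mid',[(q[abs(q[:,0]-x)<8,1].max()+q[abs(q[:,0]-x)<8,1].min())/2 for x in (40,65,90)])
# case top plane: edges in tool frame
c=(np.abs(W[:,:,2]-77.5)<5)&(np.abs(T[:,:,0])<220)&(np.abs(T[:,:,1])<220)
r=cv2.minAreaRect(W[c][:,:2].astype(np.float32)); print('case rect',r)
b=(cv2.boxPoints(r)-p[:2])@R[:2,:2]; print('case corners tool',b.round(1).tolist())
cv2.imwrite('pics/%s.png'%sys.argv[1],im[:,:,::-1])
E
python3 hov.py hv1
```

```text
[516.17  66.06 135.79] [ 7.695e-01 -6.386e-01 -4.000e-04  1.100e-03] [ 1.3  0.3 -2.9]
toolx yaw+180 100.62599012964075
held end x 102.56355092445969 y mid [np.float64(-0.0588697663256017), np.float64(-0.161098801882682), np.float64(-0.2930959407889002)]
case rect ((563.6741943359375, 74.48870086669922), (201.61036682128906, 260.9714050292969), 10.844842910766602)
case corners tool [[-129.6, 53.1], [131.3, 52.1], [130.6, -149.5], [-130.4, -148.6]]
```

View pics/hv1.png

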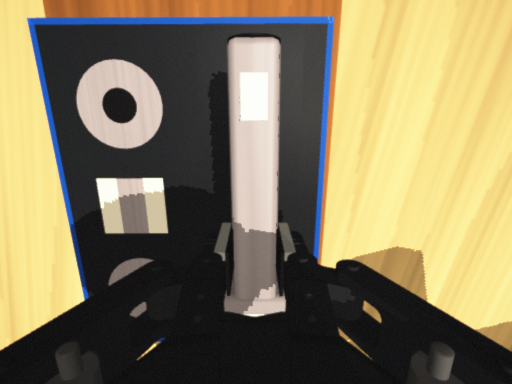

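The slot is hidden, but the case rim gives it: the handset should go about 1.7 mm along tool -x and 2.2 mm along -y. Yaw is aligned. I'll correct, go lower and look again.

send_rows:
  targets:
    - {"gripper":1,"x":-0.17,"y":-0.22,"z":1.3,"ax":0,"ay":0,"az":0}
    - {"gripper":1,"x":0,"y":0,"z":1.3,"ax":0,"ay":0,"az":0}
    - {"gripper":1,"x":0,"y":0,"z":1.2,"ax":0,"ay":0,"az":0}
    - {"gripper":1,"x":0,"y":0,"z":0,"ax":0,"ay":0,"az":0}
    - {"gripper":1,"x":0,"y":0,"z":0,"ax":0,"ay":0,"az":0}

```text
clock: 10.22
position: [518.5, 68.0, 98.5]
ee_rot: [0.769, -0.639, -0.0, 0.001]
contact_force: [0.2, 0.5, -3.6]
gripper_width: 22.7
grasp_force: 60.7
```

```bash
python3 hov.py hv2; python3 -c "
import cv2;im=cv2.imread('pics/hv2.png');cv2.imwrite('pics/hv2c.png',cv2.resize(im[0:200,150:400],(750,600),interpolation=cv2.INTER_CUBIC))"
```

```text
[518.48  68.03  98.51] [ 7.694e-01 -6.388e-01 -1.000e-04  5.000e-04] [ 0.2  0.5 -3.6]
toolx yaw+180 100.5951998763931
held end x 102.23454419327726 y mid [np.float64(-0.33133855768519016), np.float64(-0.4168196395814876), np.float64(-0.639603116983201)]
case rect ((565.1905517578125, 67.12712097167969), (201.5349578857422, 236.07371520996094), 10.83424186706543)
case corners tool [[-108.1, 55.5], [127.9, 54.5], [127.1, -147.0], [-109.0, -146.0]]
```

View pics/hv2c.png

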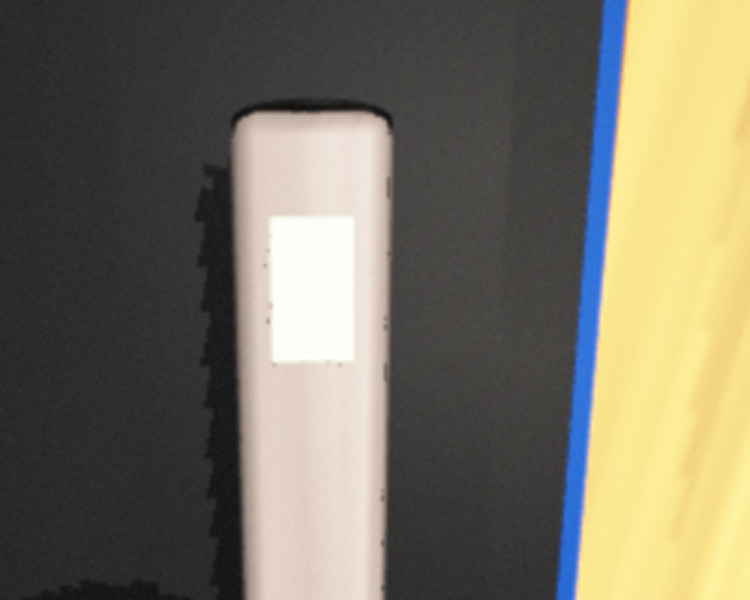

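Offset looks under 1 mm, with yaw equal. I'll descend in small steps and watch the force.

send_rows:
  targets:
    - {"gripper":1,"x":0,"y":-0.04,"z":0.4,"ax":0,"ay":0,"az":0}
    - {"gripper":1,"x":0,"y":0,"z":0.4,"ax":0,"ay":0,"az":0}
    - {"gripper":1,"x":0,"y":0,"z":0.1,"ax":0,"ay":0,"az":0}
    - {"gripper":1,"x":0,"y":0,"z":0.1,"ax":0,"ay":0,"az":0}
    - {"gripper":1,"x":0,"y":0,"z":0,"ax":0,"ay":0,"az":0}

```text
clock: 10.68
position: [518.7, 69.1, 88.4]
ee_rot: [0.77, -0.638, -0.0, 0.0]
contact_force: [-0.0, 0.1, -2.2]
gripper_width: 22.2
grasp_force: 60.7
```

send_rows:
  targets:
    - {"gripper":1,"x":0,"y":0,"z":0.1,"ax":0,"ay":0,"az":0}
    - {"gripper":1,"x":0,"y":0,"z":0.1,"ax":0,"ay":0,"az":0}
    - {"gripper":1,"x":0,"y":0,"z":0,"ax":0,"ay":0,"az":0}

```text
clock: 10.93
position: [519.1, 69.0, 86.9]
ee_rot: [0.77, -0.638, 0.0, -0.0]
contact_force: [-0.4, -1.4, -0.2]
gripper_width: 22.8
grasp_force: 61.2
```

send_rows:
  targets:
    - {"gripper":1,"x":0,"y":0,"z":0.1,"ax":0,"ay":0,"az":0}
    - {"gripper":1,"x":0,"y":0,"z":0,"ax":0,"ay":0,"az":0}
    - {"gripper":1,"x":0,"y":0,"z":0,"ax":0,"ay":0,"az":0}

```text
clock: 11.18
position: [519.2, 68.9, 86.0]
ee_rot: [0.77, -0.638, 0.0, -0.0]
contact_force: [-0.5, -3.8, 2.3]
gripper_width: 22.4
grasp_force: 61.4
```

```bash
python3 hov.py hv3; python3 -c "
from h import *
im,d,m=look('scene');cv2.imwrite('pics/s3.png',cv2.resize(im[180:270,220:360],(800,514),interpolation=cv2.INTER_CUBIC)[:,:,::-1])
z=np.load('hv3.npz');W=z['W']
a=im
print('top z of handle along', [W[v,255].round(1).tolist() for v in (60,100,140,180)], 'face', np.median(W[60:150,200:215,2]), W[100,300])"
```

```text
[519.16  68.9   86.03] [ 7.698e-01 -6.382e-01  3.000e-04 -2.000e-04] [-0.5 -3.8  2.3]
toolx yaw+180 100.6780734644131
held end x 102.48645947538105 y mid [np.float64(0.3034508097195081), np.float64(0.21027705858866508), np.float64(0.0515565894417227)]
case rect ((565.6375122070312, 62.578285217285156), (202.6598663330078, 216.34750366210938), 10.653788566589355)
case corners tool [[-93.4, 56.8], [123.0, 56.9], [123.0, -145.8], [-93.3, -145.9]]
top z of handle along [[535.6, -21.5, 101.1], [532.5, -5.3, 101.1], [529.2, 12.2, 100.3], [525.6, 31.0, 101.1]] face nan [509.44164452 -10.69295775  79.55729279]
```

View pics/s3.png

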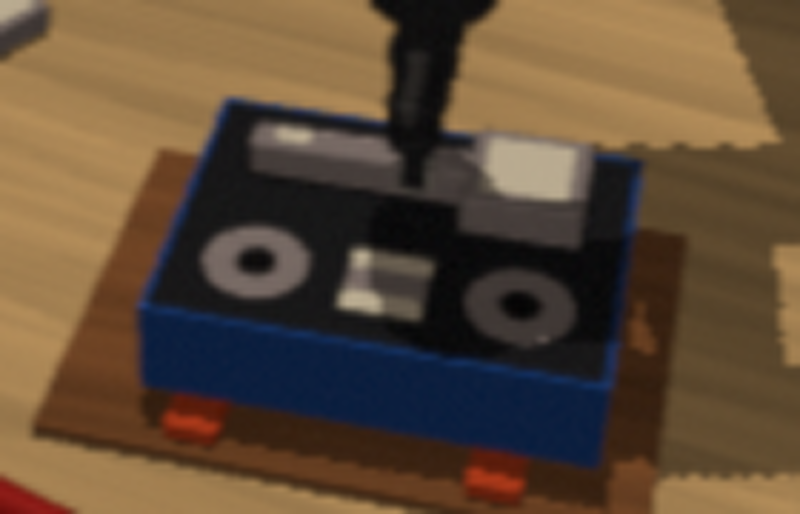

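The handset appears to be in the cutout mouth, top 21.5 mm above the face. A slight -y force shows its head end touching the wall. I'll ease back a bit, lower 1 mm, release and rise.

send_rows:
  targets:
    - {"gripper":1,"x":0.06,"y":0,"z":0.05,"ax":0,"ay":0,"az":0}
    - {"gripper":1,"x":0,"y":0,"z":0.05,"ax":0,"ay":0,"az":0}
    - {"gripper":1,"x":0,"y":0,"z":0,"ax":0,"ay":0,"az":0}

```text
clock: 11.53
position: [518.4, 68.7, 83.7]
ee_rot: [0.77, -0.638, -0.0, 0.0]
contact_force: [-0.2, -1.1, -1.2]
gripper_width: 22.7
grasp_force: 60.7
```

send_rows:
  targets:
    - {"gripper":-0.2,"x":0,"y":0,"z":0,"ax":0,"ay":0,"az":0}
    - {"gripper":-0.2,"x":0,"y":0,"z":0,"ax":0,"ay":0,"az":0}
    - {"gripper":-0.2,"x":0,"y":0,"z":0,"ax":0,"ay":0,"az":0}
    - {"gripper":-0.2,"x":0,"y":0,"z":-1,"ax":0,"ay":0,"az":0}
    - {"gripper":-0.2,"x":0,"y":0,"z":-3,"ax":0,"ay":0,"az":0}

```text
clock: 11.95
position: [516.2, 67.6, 121.7]
ee_rot: [0.77, -0.639, -0.002, 0.004]
contact_force: [0.8, 1.3, -0.8]
gripper_width: 50.8
grasp_force: 0.0
```

send_rows:
  targets:
    - {"gripper":1,"x":0.8,"y":0,"z":-4,"ax":0,"ay":0,"az":0}
    - {"gripper":1,"x":0.8,"y":0,"z":-4,"ax":0,"ay":0,"az":0}
    - {"gripper":1,"x":1,"y":0,"z":-4,"ax":0,"ay":0,"az":0}
    - {"gripper":1,"x":0,"y":0,"z":0,"ax":0,"ay":0,"az":0}
    - {"gripper":1,"x":0,"y":0,"z":0,"ax":0,"ay":0,"az":0}

```text
clock: 12.37
position: [525.1, 43.0, 248.5]
ee_rot: [0.77, -0.639, 0.002, -0.004]
contact_force: [-0.6, 0.7, -1.3]
gripper_width: 0.2
grasp_force: 0.0
```

```bash
cat > seat.py <<'E'
from h import *
s=arm.read_state();print(s['position'].round(1),s['contact_force'].round(1))
im,d,m=look('wrist'); W=world(d,m)
box=(W[:,:,2]>83)&(W[:,:,2]<112)&(np.abs(W[:,:,0]-518)<70)&(np.abs(W[:,:,1]-66)<125)
r,a=fit(box,W,'hs',200)
c=np.array(r[0]); h=np.array([-.188,.982])
f=(np.abs(W[:,:,2]-78)<5)&(np.abs(W[:,:,0]-563)<120)&(np.abs(W[:,:,1]-74)<150)
print('case',cv2.minAreaRect(W[f][:,:2].astype(np.float32)),'face z',np.median(W[f][:,2]))
t=(W[:,:,:2]-c)@h; w=np.abs((W[:,:,:2]-c)@[h[1],-h[0]])
for n,x in (('head',65),('end',-75)):
    q=box&(abs(t-x)<12)&(w<9); p=c+h*x
    print(n,'press',p.round(1),'topz',np.median(W[q][:,2]).round(1) if q.any() else None)
cv2.imwrite('pics/seat.png',im[:,:,::-1])
E
python3 seat.py
```

```text
[525.1  43.  248.5] [-0.6  0.7 -1.3]
hs [228, 107, 59, 148, 2975] c [520.1  51.9] size [ 69.6 171.7] yaw 101.52 z 96.5 handle midline slope deg, off [ 0.77 -0.59]
case ((562.5916137695312, 64.71063232421875), (200.99583435058594, 241.23049926757812), 10.918807983398438) face z 76.15183910704815
head press [507.9 115.7] topz None
end press [534.2 -21.8] topz 96.8
```

The handset rests on the ribs, top about 20 mm above the face. I'll go over the head press point with shut fingers.

send_rows:
  targets:
    - {"gripper":1,"x":-2.95,"y":0.1,"z":2,"ax":0,"ay":0,"az":0}
    - {"gripper":1,"x":-2.95,"y":0.1,"z":2.8,"ax":0,"ay":0,"az":0}
    - {"gripper":1,"x":-2.95,"y":0.1,"z":2.8,"ax":0,"ay":0,"az":0}
    - {"gripper":1,"x":0,"y":0,"z":3,"ax":0,"ay":0,"az":0}
    - {"gripper":1,"x":0,"y":0,"z":2.5,"ax":0,"ay":0,"az":0}

```text
clock: 12.83
position: [502.4, 130.3, 110.6]
ee_rot: [0.771, -0.637, -0.001, 0.002]
contact_force: [0.8, -0.4, -0.1]
gripper_width: 0.2
grasp_force: 0.0
```

send_rows:
  targets:
    - {"gripper":1,"x":0,"y":0,"z":0,"ax":0,"ay":0,"az":0}
    - {"gripper":1,"x":0,"y":0,"z":0,"ax":0,"ay":0,"az":0}

```text
clock: 13.0
position: [503.2, 128.8, 111.9]
ee_rot: [0.77, -0.638, -0.001, 0.003]
contact_force: [0.5, 0.8, 1.2]
gripper_width: 0.2
grasp_force: 0.0
```

send_rows:
  targets:
    - {"gripper":1,"x":0,"y":-0.25,"z":0.6,"ax":0,"ay":0,"az":0}
    - {"gripper":1,"x":0,"y":0,"z":0.4,"ax":0,"ay":0,"az":0}
    - {"gripper":1,"x":0,"y":0,"z":0.2,"ax":0,"ay":0,"az":0}
    - {"gripper":1,"x":0,"y":0,"z":0,"ax":0,"ay":0,"az":0}

```text
clock: 13.33
position: [507.1, 129.7, 101.9]
ee_rot: [0.77, -0.638, 0.0, -0.0]
contact_force: [0.4, 0.6, 0.0]
gripper_width: -0.0
grasp_force: 0.0
```

send_rows:
  targets:
    - {"gripper":1,"x":0,"y":0,"z":0.15,"ax":0,"ay":0,"az":0}
    - {"gripper":1,"x":0,"y":0,"z":0.15,"ax":0,"ay":0,"az":0}
    - {"gripper":1,"x":0,"y":0,"z":0,"ax":0,"ay":0,"az":0}

```text
clock: 13.58
position: [507.1, 129.8, 98.8]
ee_rot: [0.77, -0.638, 0.0, -0.0]
contact_force: [0.9, 1.1, 0.3]
gripper_width: 0.2
grasp_force: 0.0
```

send_rows:
  targets:
    - {"gripper":1,"x":0,"y":0,"z":0.1,"ax":0,"ay":0,"az":0}
    - {"gripper":1,"x":0,"y":0,"z":0.1,"ax":0,"ay":0,"az":0}
    - {"gripper":1,"x":0,"y":0,"z":0,"ax":0,"ay":0,"az":0}

```text
clock: 13.83
position: [507.6, 130.1, 97.9]
ee_rot: [0.77, -0.638, 0.001, -0.001]
contact_force: [-0.2, -0.4, 6.3]
gripper_width: 0.0
grasp_force: 3.2
```

send_rows:
  targets:
    - {"gripper":1,"x":0,"y":0,"z":0.1,"ax":0,"ay":0,"az":0}
    - {"gripper":1,"x":0,"y":0,"z":0,"ax":0,"ay":0,"az":0}

```text
clock: 14.0
position: [507.7, 130.2, 97.2]
ee_rot: [0.77, -0.638, 0.001, -0.001]
contact_force: [-1.0, 0.4, 8.1]
gripper_width: 0.1
grasp_force: 4.2
```

send_rows:
  targets:
    - {"gripper":1,"x":0,"y":0,"z":0.1,"ax":0,"ay":0,"az":0}
    - {"gripper":1,"x":0,"y":0,"z":0,"ax":0,"ay":0,"az":0}

```text
clock: 14.17
position: [507.5, 130.2, 96.2]
ee_rot: [0.77, -0.638, 0.001, -0.001]
contact_force: [-2.8, 1.0, 8.4]
gripper_width: 0.1
grasp_force: 4.3
```

send_rows:
  targets:
    - {"gripper":1,"x":0,"y":0,"z":0.1,"ax":0,"ay":0,"az":0}
    - {"gripper":1,"x":0,"y":0,"z":0.1,"ax":0,"ay":0,"az":0}
    - {"gripper":1,"x":0,"y":0,"z":0,"ax":0,"ay":0,"az":0}

```text
clock: 14.42
position: [506.9, 130.3, 93.4]
ee_rot: [0.77, -0.638, 0.0, -0.001]
contact_force: [-2.9, 2.0, 4.6]
gripper_width: -0.0
grasp_force: 2.4
```

send_rows:
  targets:
    - {"gripper":1,"x":0,"y":0,"z":0.1,"ax":0,"ay":0,"az":0}
    - {"gripper":1,"x":0,"y":0,"z":0.1,"ax":0,"ay":0,"az":0}
    - {"gripper":1,"x":0,"y":0,"z":0,"ax":0,"ay":0,"az":0}

```text
clock: 14.67
position: [507.3, 130.3, 90.8]
ee_rot: [0.77, -0.638, 0.0, -0.001]
contact_force: [-0.9, 2.0, 5.3]
gripper_width: -0.0
grasp_force: 2.3
```

send_rows:
  targets:
    - {"gripper":1,"x":0,"y":0,"z":0.1,"ax":0,"ay":0,"az":0}
    - {"gripper":1,"x":0,"y":0,"z":0.1,"ax":0,"ay":0,"az":0}
    - {"gripper":1,"x":0,"y":0,"z":0,"ax":0,"ay":0,"az":0}

```text
clock: 14.92
position: [507.7, 130.4, 90.3]
ee_rot: [0.77, -0.638, 0.001, -0.001]
contact_force: [-3.7, 2.2, 12.4]
gripper_width: 0.4
grasp_force: 6.6
```

send_rows:
  targets:
    - {"gripper":1,"x":0,"y":0,"z":0.05,"ax":0,"ay":0,"az":0}
    - {"gripper":1,"x":0,"y":0,"z":0.05,"ax":0,"ay":0,"az":0}
    - {"gripper":1,"x":0,"y":0,"z":0,"ax":0,"ay":0,"az":0}

```text
clock: 15.17
position: [507.8, 130.4, 90.2]
ee_rot: [0.77, -0.638, 0.001, -0.001]
contact_force: [-6.1, 2.5, 18.1]
gripper_width: -0.2
grasp_force: 9.1
```

The head is down at 90 mm, stopped by the tilt. Now the handle end.

send_rows:
  targets:
    - {"gripper":1,"x":0,"y":0,"z":-3,"ax":0,"ay":0,"az":0}
    - {"gripper":1,"x":3.5,"y":0.05,"z":0,"ax":0,"ay":0,"az":0}
    - {"gripper":1,"x":3.5,"y":0.05,"z":0,"ax":0,"ay":0,"az":0}
    - {"gripper":1,"x":3.5,"y":0,"z":0,"ax":0,"ay":0,"az":0}
    - {"gripper":1,"x":3.5,"y":0,"z":0,"ax":0,"ay":0,"az":0}

```text
clock: 15.58
position: [531.5, -9.5, 117.0]
ee_rot: [0.77, -0.638, -0.0, 0.0]
contact_force: [0.6, -0.0, -0.2]
gripper_width: -0.1
grasp_force: 0.0
```

send_rows:
  targets:
    - {"gripper":1,"x":0,"y":0,"z":0,"ax":0,"ay":0,"az":0}
    - {"gripper":1,"x":0,"y":0,"z":0,"ax":0,"ay":0,"az":0}
    - {"gripper":1,"x":0,"y":0,"z":0,"ax":0,"ay":0,"az":0}

```text
clock: 15.83
position: [531.4, -8.4, 116.8]
ee_rot: [0.769, -0.639, -0.0, 0.001]
contact_force: [-0.5, -0.2, -0.2]
gripper_width: 0.2
grasp_force: 0.0
```

```bash
python3 - <<'E'
from h import *
s=arm.read_state();print(s['position'].round(1),s['contact_force'].round(1))
im,d,m=look('top');np.savez('t3.npz',im=im,W=world(d,m))
W=world(d,m)
im,d,m=look('scene');W2=world(d,m)
for n,w in (('top',W),('scene',W2)):
  for nm,p in (('head',(505.6,129.3)),('end',(532,-8.2)),('face',(590,70))):
    q=w[(np.hypot(w[:,:,0]-p[0],w[:,:,1]-p[1])<(25 if nm!='end' else 10))&(w[:,:,2]<115)&(w[:,:,2]>60)]
    print(n,nm,len(q),np.median(q[:,2]).round(1) if len(q) else None)
E
```

```text
[531.4  -8.4 116.8] [-0.5 -0.2 -0.2]
top head 23 89.7
top end 0 None
top face 0 None
scene head 107 89.1
scene end 17 97.0
scene face 122 76.8
```

Head is nearly home, the end is still up at about 97–98. I'll press the end at (531,-8).

send_rows:
  targets:
    - {"gripper":1,"x":0,"y":0,"z":0.9,"ax":0,"ay":0,"az":0}
    - {"gripper":1,"x":0,"y":0,"z":0.6,"ax":0,"ay":0,"az":0}
    - {"gripper":1,"x":0,"y":0,"z":0.2,"ax":0,"ay":0,"az":0}
    - {"gripper":1,"x":0,"y":0,"z":0,"ax":0,"ay":0,"az":0}

```text
clock: 16.27
position: [531.2, -7.5, 99.5]
ee_rot: [0.77, -0.638, -0.001, 0.001]
contact_force: [-0.6, -0.2, 0.1]
gripper_width: 0.3
grasp_force: 0.0
```

send_rows:
  targets:
    - {"gripper":1,"x":0,"y":0,"z":0.1,"ax":0,"ay":0,"az":0}
    - {"gripper":1,"x":0,"y":0,"z":0.1,"ax":0,"ay":0,"az":0}
    - {"gripper":1,"x":0,"y":0,"z":0,"ax":0,"ay":0,"az":0}

```text
clock: 16.52
position: [532.0, -7.7, 98.8]
ee_rot: [0.77, -0.638, 0.0, -0.0]
contact_force: [0.2, 0.2, 2.0]
gripper_width: -0.0
grasp_force: 0.7
```

send_rows:
  targets:
    - {"gripper":1,"x":0,"y":0,"z":0.1,"ax":0,"ay":0,"az":0}
    - {"gripper":1,"x":0,"y":0,"z":0.1,"ax":0,"ay":0,"az":0}
    - {"gripper":1,"x":0,"y":0,"z":0,"ax":0,"ay":0,"az":0}

```text
clock: 16.77
position: [532.3, -8.0, 97.3]
ee_rot: [0.77, -0.638, 0.0, -0.0]
contact_force: [-0.8, 0.6, 4.5]
gripper_width: -0.4
grasp_force: 2.2
```

send_rows:
  targets:
    - {"gripper":1,"x":0,"y":0,"z":0.1,"ax":0,"ay":0,"az":0}
    - {"gripper":1,"x":0,"y":0,"z":0.1,"ax":0,"ay":0,"az":0}
    - {"gripper":1,"x":0,"y":0,"z":0,"ax":0,"ay":0,"az":0}

```text
clock: 17.02
position: [532.3, -8.3, 95.2]
ee_rot: [0.77, -0.638, 0.001, -0.0]
contact_force: [-0.6, -1.7, 3.7]
gripper_width: 0.1
grasp_force: 2.3
```

send_rows:
  targets:
    - {"gripper":1,"x":0,"y":0,"z":0.1,"ax":0,"ay":0,"az":0}
    - {"gripper":1,"x":0,"y":0,"z":0.1,"ax":0,"ay":0,"az":0}
    - {"gripper":1,"x":0,"y":0,"z":0,"ax":0,"ay":0,"az":0}

```text
clock: 17.27
position: [532.1, -8.3, 92.6]
ee_rot: [0.77, -0.638, 0.0, -0.0]
contact_force: [1.0, -2.6, 4.0]
gripper_width: 0.2
grasp_force: 1.9
```

send_rows:
  targets:
    - {"gripper":1,"x":0,"y":0,"z":0.1,"ax":0,"ay":0,"az":0}
    - {"gripper":1,"x":0,"y":0,"z":0.1,"ax":0,"ay":0,"az":0}
    - {"gripper":1,"x":0,"y":0,"z":0,"ax":0,"ay":0,"az":0}

```text
clock: 17.52
position: [531.9, -8.0, 90.3]
ee_rot: [0.77, -0.638, 0.0, -0.0]
contact_force: [0.3, -1.8, 1.8]
gripper_width: -0.2
grasp_force: 1.5
```

send_rows:
  targets:
    - {"gripper":1,"x":0,"y":0,"z":0.1,"ax":0,"ay":0,"az":0}
    - {"gripper":1,"x":0,"y":0,"z":0.1,"ax":0,"ay":0,"az":0}
    - {"gripper":1,"x":0,"y":0,"z":0,"ax":0,"ay":0,"az":0}

```text
clock: 17.77
position: [531.8, -7.9, 88.3]
ee_rot: [0.77, -0.638, -0.0, 0.0]
contact_force: [1.2, -1.3, 2.6]
gripper_width: 0.1
grasp_force: 1.5
```

send_rows:
  targets:
    - {"gripper":1,"x":0,"y":0,"z":0.1,"ax":0,"ay":0,"az":0}
    - {"gripper":1,"x":0,"y":0,"z":0,"ax":0,"ay":0,"az":0}

```text
clock: 17.93
position: [531.9, -7.9, 88.2]
ee_rot: [0.77, -0.638, 0.0, -0.0]
contact_force: [-1.1, -2.5, 8.0]
gripper_width: -0.2
grasp_force: 4.0
```

send_rows:
  targets:
    - {"gripper":1,"x":0,"y":0,"z":0.1,"ax":0,"ay":0,"az":0}
    - {"gripper":1,"x":0,"y":0,"z":0.08,"ax":0,"ay":0,"az":0}
    - {"gripper":1,"x":0,"y":0,"z":0,"ax":0,"ay":0,"az":0}

```text
clock: 18.18
position: [532.1, -7.9, 88.1]
ee_rot: [0.77, -0.638, 0.001, -0.0]
contact_force: [-4.4, -0.8, 17.1]
gripper_width: 0.2
grasp_force: 8.8
```

send_rows:
  targets:
    - {"gripper":1,"x":0,"y":0,"z":-3,"ax":0,"ay":0,"az":0}
    - {"gripper":1,"x":-3.5,"y":0,"z":0,"ax":0,"ay":0,"az":0}
    - {"gripper":1,"x":-3.5,"y":0,"z":0,"ax":0,"ay":0,"az":0}
    - {"gripper":1,"x":-3.5,"y":-0.05,"z":0,"ax":0,"ay":0,"az":0}
    - {"gripper":1,"x":-3.5,"y":0,"z":0,"ax":0,"ay":0,"az":0}

```text
clock: 18.6
position: [504.9, 131.2, 115.0]
ee_rot: [0.769, -0.639, -0.001, 0.0]
contact_force: [1.2, -0.1, -0.7]
gripper_width: 0.2
grasp_force: 0.0
```

send_rows:
  targets:
    - {"gripper":1,"x":0,"y":0,"z":1.5,"ax":0,"ay":0,"az":0}
    - {"gripper":1,"x":0,"y":0,"z":0.8,"ax":0,"ay":0,"az":0}
    - {"gripper":1,"x":0,"y":0,"z":0,"ax":0,"ay":0,"az":0}
    - {"gripper":1,"x":0,"y":0,"z":0,"ax":0,"ay":0,"az":0}

```text
clock: 18.93
position: [505.5, 128.9, 91.7]
ee_rot: [0.77, -0.639, -0.001, 0.001]
contact_force: [-0.5, -0.0, 0.6]
gripper_width: -0.1
grasp_force: 0.0
```

The end is home at 88.1 mm, with 17 N. Now I'll re-press the head.

send_rows:
  targets:
    - {"gripper":1,"x":0,"y":0,"z":0.15,"ax":0,"ay":0,"az":0}
    - {"gripper":1,"x":0,"y":0,"z":0.15,"ax":0,"ay":0,"az":0}
    - {"gripper":1,"x":0,"y":0,"z":0,"ax":0,"ay":0,"az":0}

```text
clock: 19.18
position: [506.5, 129.0, 89.8]
ee_rot: [0.769, -0.639, -0.0, -0.0]
contact_force: [-0.2, -0.3, -0.4]
gripper_width: 0.1
grasp_force: 0.0
```

send_rows:
  targets:
    - {"gripper":1,"x":0,"y":0,"z":0.1,"ax":0,"ay":0,"az":0}
    - {"gripper":1,"x":0,"y":0,"z":0,"ax":0,"ay":0,"az":0}

```text
clock: 19.35
position: [506.6, 129.4, 89.0]
ee_rot: [0.77, -0.639, 0.0, -0.0]
contact_force: [-0.0, 0.5, 1.4]
gripper_width: 0.2
grasp_force: 0.2
```

send_rows:
  targets:
    - {"gripper":1,"x":0,"y":0,"z":0.1,"ax":0,"ay":0,"az":0}
    - {"gripper":1,"x":0,"y":0,"z":0.1,"ax":0,"ay":0,"az":0}
    - {"gripper":1,"x":0,"y":0,"z":0,"ax":0,"ay":0,"az":0}

```text
clock: 19.6
position: [506.8, 129.6, 88.1]
ee_rot: [0.77, -0.638, 0.0, -0.0]
contact_force: [-3.2, -2.4, 8.3]
gripper_width: 0.1
grasp_force: 4.1
```

send_rows:
  targets:
    - {"gripper":1,"x":0,"y":0,"z":0.1,"ax":0,"ay":0,"az":0}
    - {"gripper":1,"x":0,"y":0,"z":0,"ax":0,"ay":0,"az":0}

```text
clock: 19.77
position: [506.8, 129.6, 88.0]
ee_rot: [0.77, -0.638, 0.001, -0.0]
contact_force: [-3.8, -0.6, 15.2]
gripper_width: -0.1
grasp_force: 7.1
```

The head is also at 88.0 mm and solid at 15 N. I'll rise and verify.

send_rows:
  targets:
    - {"gripper":1,"x":0,"y":0,"z":0.06,"ax":0,"ay":0,"az":0}
    - {"gripper":1,"x":0,"y":0,"z":-2,"ax":0,"ay":0,"az":0}
    - {"gripper":1,"x":2,"y":0,"z":-3.5,"ax":0,"ay":0,"az":0}
    - {"gripper":1,"x":3,"y":0,"z":-2.7,"ax":0,"ay":0,"az":0}
    - {"gripper":1,"x":3,"y":0,"z":-2.7,"ax":0,"ay":0,"az":0}

```text
clock: 20.18
position: [521.2, 50.8, 195.7]
ee_rot: [0.77, -0.637, 0.0, -0.0]
contact_force: [1.2, -0.1, 0.4]
gripper_width: 0.3
grasp_force: 0.0
```

send_rows:
  targets:
    - {"gripper":1,"x":3,"y":0,"z":-2.5,"ax":0,"ay":0,"az":0}
    - {"gripper":1,"x":3,"y":0,"z":-2.5,"ax":0,"ay":0,"az":0}
    - {"gripper":1,"x":0,"y":0,"z":-3.5,"ax":0,"ay":0,"az":0}
    - {"gripper":1,"x":0,"y":0,"z":-3.5,"ax":0,"ay":0,"az":0}
    - {"gripper":1,"x":0,"y":0,"z":0,"ax":0,"ay":0,"az":0}

```text
clock: 20.6
position: [535.6, -8.7, 322.0]
ee_rot: [0.77, -0.639, 0.005, -0.005]
contact_force: [1.2, 0.8, 1.4]
gripper_width: 0.2
grasp_force: 0.0
```

send_rows:
  targets:
    - {"gripper":1,"x":0,"y":0,"z":0,"ax":0,"ay":0,"az":0}
    - {"gripper":1,"x":0,"y":0,"z":0,"ax":0,"ay":0,"az":0}

```text
clock: 20.77
position: [531.7, -7.7, 313.4]
ee_rot: [0.77, -0.638, -0.001, 0.0]
contact_force: [-0.4, 0.5, -0.4]
gripper_width: 0.4
grasp_force: 0.0
```

```bash
python3 seat.py; python3 - <<'E'
from h import *
im,d,m=look('wrist'); W=world(d,m)
for nm,p,r in (('head',(505.6,129.3),20),('end',(532,-8.2),7),('mid',(518,66),7),('face',(590,70),8),('face2',(570,110),8),('face3',(545,130),3)):
    q=W[(np.hypot(W[:,:,0]-p[0],W[:,:,1]-p[1])<r)&(W[:,:,2]<115)&(W[:,:,2]>50)]
    print(nm,len(q),np.median(q[:,2]).round(1) if len(q) else None)
E
```

```text
[531.7  -7.7 313.4] [-0.4  0.5 -0.4]
hs [245, 147, 18, 75, 1242] c [527.1  20.2] size [ 23.9 108.1] yaw 100.11 z 87.7 handle midline slope deg, off [-0.47 -0.35]
case ((566.2788696289062, 54.55363464355469), (200.91070556640625, 219.78311157226562), 11.037456512451172) face z 77.98928269963551
head press [514.9  84. ] topz 87.8
end press [541.2 -53.5] topz None
head 0 None
end 82 88.7
mid 69 88.2
face 89 79.0
face2 80 78.5
face3 0 None
```

```bash
python3 - <<'E'
from h import *
im,d,m=look('scene'); W=world(d,m)
cv2.imwrite('pics/fin.png',cv2.resize(im[170:280,200:370],(800,518),interpolation=cv2.INTER_CUBIC)[:,:,::-1])
for nm,p,r in (('head',(505.6,129.3),22),('end',(532,-8.2),9),('face',(590,70),20),('faceH',(550,140),8)):
    q=W[(np.hypot(W[:,:,0]-p[0],W[:,:,1]-p[1])<r)&(W[:,:,2]<115)&(W[:,:,2]>50)]
    print(nm,len(q),np.median(q[:,2]).round(1) if len(q) else None)
E
```

```text
head 86 86.9
end 12 86.3
face 74 77.1
faceH 10 76.1
```

Both ends stand about 10 mm above the face (head 86.9, end 86.3, face 76–77), so the handset is home. I'll hand in.

```bash
python3 -c "
from bench import arm
print(arm.job_done())"
```

```text
the job is handed in; nothing more can be done
None
```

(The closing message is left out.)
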